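# Clip the slide carrier onto the drip eye

## Robot

A 6-joint arm with a two-finger parallel gripper is mounted at the origin on the work surface. World frame = base frame: x ahead of the robot, y to its left, z up, the work surface at z = 0. Lengths are in m, angles in rad, forces in N, time in s.
With the tool pointing down it reaches from about 0.35 to 0.95 m from the base axis. Payload 17.4 kg.
Tool frame: the origin (TCP) lies at the very end of the fingers, on their centre line; the grasp point (between the pads) lies 19 mm behind it (robot.grasp_offset is the distance from the TCP to the grasp point, in m); z points along the fingers, x is the direction in which the jaws open and shut, and the axes are right-handed (so a half turn about z gives the same grasp; the last joint's range is limited). The gripper opens to 93 mm and grips with 3 to 60 N. Pads are 15 mm wide; open, the fingers measure 128 mm over their backs; the gripper's body (75 mm by 188 mm) begins 65 mm behind the grasp point.
Start: joints at [1.31, 0.116, 1.442, -0, 1.584, -0.038], TCP at [0.149, 0.658, 0.219] pointing down, gripper open.
Joint ranges: [-2.83, 2.83], [-0.83, 2.19], [0.07, 2.5], [-1.14, 4.28], [0.01, 3], [-2.97, 2.97]. Speed limits (rad/s): [1.89, 1.89, 2.22, 3.14, 3.14, 3.14].

## Interface

Orientations are given as a rotation vector (axis times angle).
In Python, from rig import robot, grab_frame gives the robot as it stands.
- The arm moves only by the tool jog_arm, never from a script. Its argument "deltas" is a list of rows, each an object with "jaw": the opening, from 0 (shut) to 1 (fully open); "dp": the shift along the tool's x, y, z in m, a list of three; "rotation": the turn, a rotation vector about the tool's x, y, z in rad, a list of three. A call has 1 to 10 rows; each row is the pose to reach, as a shift and turn from the pose measured when the call began, along the tool's axes at that moment; what a row does not reach only later rows make up. A row lasts 1/12 s, in which the tool goes at most 41.7 mm and 7.16 degrees, less where a joint would pass 70% of its speed; a pose out of reach is approached as far as the arm can. A call with a gripper value outside its range is refused whole. The fingers move at their own pace and stop on an object; "force" is the grip in N (left out, the last holds). Time passes only in rows, so rows that repeat a pose let the fingers close. It gives the time, the measured TCP pose, the force and the opening at its end, in the units of the state.
- robot.observe(): the state, without advancing time (a new reading comes with each control period).
- grab_frame(name): name is "scene" or "side" or "wrist"; returns a dict with "color" (420x560x3 uint8, blue, green, red), "fov_y" (degrees; the focal length in pixels is half the picture's height over the tangent of half this angle, whatever the lens; pixels are square), "cx", "cy" (the principal point, pixels), "R" (3x3) and "t" (3): a world point X has camera coordinates R X + t. Camera axes: x right, y down, z forward; pixel columns grow to the right and rows downward; lengths in m; the calibration is good to about 2 mm. The wrist camera is an equidistant fisheye: a pixel r from the principal point sees the ray r / f radians off the axis. A picture is of the moment at which its call begins. There is no depth.
- robot.finish_job(): hands the job in, once; it reports no verdict.
The state is a dict: "time_s": time; "joint_positions": joint angles; "dq": joint speeds; "joint_efforts": joint torques, N m; "ee_pos": TCP position; "orientation": TCP orientation; "wrist_force": force on the tool from outside, world axes, zero at the start; "torque": the same for the moment, N m; "grip_width": finger opening in m.
Only numpy, scipy, OpenCV 4.12 (cv2) and the standard library are available. Lean on these libraries where they do the work, as an engineer would, in place of code of your own. Each camera call takes 0.05 s, during which the arm holds its last target.

## Task

Lift the slide carrier by its orange handle out of its green dish and clip its snap hook onto the eye of the drip stand: press the gate gently against the eye's cross bar until it gives way and snaps shut behind the bar, then let go so that the carrier hangs still on the bar. How far the eye sticks out is not known exactly, so feel for it and never force it; keep the carrier upright and leave the other things where they are.

Things in the scene. Friction and masses are not known exactly. Their poses are not given: they have to be found in the camera images.
- carrier: Steel slide carrier, about 0.25 kg, in one of two mint-green dishes: a 48 x 84 x 28 mm basket of glass slides, above it a shut steel snap hook of 7 mm round bar, on top an orange handle. Origin: centre of the basket's underside; z up, y along the slides, x from the hook's solid spine to its mouth. The hook lies in the x-z plane (y = 0).
- handle (a point): Centre of the carrier's orange handle, a block 20 x 20 mm and 32 mm tall: 126 mm above the carrier's origin and 40 mm straight above the seat point. The carrier is lifted by it.
- seat (a point): Point on the carrier 86 mm above its origin: where the centre of the eye's bar lies when the carrier hangs by the top of its hook. Seen from it in carrier axes (mm): inner face of the spine at x = -11; the nose, above the gate, spans x = 12.5 to 19.5 and ends at z = -5.5; top face of the hook's bottom arm at z = -32.5.
- mouth (a point): Point on the carrier's gate (when shut) 14 mm below and 16 mm in front (+x) of the seat point: the best place for the eye's bar to press. Bar centre up to 3 mm higher or lower still goes in; higher it strikes the nose, lower it meets the spine before the gate has slipped past.
- gate (a joint): Angle (rad) of the hook's brass gate, a 5 mm bar hinged at its foot 33 mm below the seat point: 0 shut, up to 1.25 as it swings inward, never outward. Sprung shut; the bar opens it with 2 to 10 N, increasingly pushing it down as well as back. Pushed in level, the bar travels about 22 to 27 mm from first touch before the gate slips past and snaps shut; after 29 mm it meets the spine and the force shoots up.
- stand: Fixed drip stand: low steel tray (215 x 135 mm, rim 14 mm), post 158 mm tall with a 66 mm wide grey clamp head (top 159 mm), from which a rigid level U-shaped eye of 6 mm red-coated bar sticks out towards -x. Origin: foot of the post on the bench; z up. The tray spans x = -205 to +10 mm.
- eye_mid (a point): Point on the stand 95 mm in front (-x) of the post's axis, 150 mm above the bench. The eye's cross bar runs along the stand's y through this height, 38 mm clear between its side legs, but its true reach is adjustable and NOT reported: the bar's centre is up to 30 mm nearer to or farther from the post than this point, clamped fast. Find it by sight or touch.
- bath: Fixed mint-green open dish in which the carrier stands, 90 x 120 x 75 mm high, walls and floor 4 mm. Origin: centre of its underside; the 120 mm side runs along y.
- empty_bath: The same kind of fixed dish, empty. Origin: centre of its underside.
- marker: Bystander, loose: black marker pen, 130 mm long, 16 mm thick. Origin: centre of its underside.
- reagent: Bystander, loose: amber glass reagent bottle with black cap, 48 mm across, 100 mm tall. Origin: centre of its underside.
- beaker: Bystander, loose: clear open beaker, 60 mm across, 75 mm tall. Origin: centre of its underside.
- rinse: Bystander, loose: white plastic bottle with red cap, 64 mm across, 160 mm tall. Origin: centre of its underside.
- forceps: Bystander, loose: steel forceps, 126 mm long, lying flat. Origin: centre of its underside.
- slide_box: Bystander, loose: flat blue slide box, 100 x 130 x 35 mm. Origin: centre of its underside.
- glass_jar: Bystander, loose: small green glass jar, 52 mm across, 60 mm tall. Origin: centre of its underside.

How it is judged:
By the outcome, as a careful person would: the job done as asked, in the order asked, and still so for the second after the job is handed in, with the robot touching nothing.
It also fails if it takes over 54 s, if anything falls off the work surface, if the arm or the gripper's body presses on something with over 40 N, if the wrist force passes 120 N, or if a joint passes its speed limit or range.

## Working session

There is one attempt and no reset: what is moved stays moved. The work goes in short steps, Python scripts to look and compute and a tool call to move; the robot and the scene stay as the last step left them, time stands still between calls to the robot, and variables do not carry over. Pictures are saved under pics/ and viewed, and the job is handed in when it is done.

Besides the shell and the picture viewer there is one more tool, called after ">>>" as a command line: name --argument value ..., lists and objects as JSON in quotes. jog_arm: Moves the arm, as the interface text tells. Its arguments: {"type":"object","properties":{"deltas":{"type":"array"},"force":{"type":"number"}},"required":["deltas"]}

```bash
ls; mkdir -p pics; python3 - <<'E'
from rig import robot, grab_frame
import cv2
for n in ["scene","side","wrist"]:
    f=grab_frame(n); cv2.imwrite(f"pics/{n}0.png",f["color"]); print(n,f["fov_y"],f["cx"],f["cy"],f["R"],f["t"])
print(robot.observe(), robot.grasp_offset)
E
```

```text
pics
scene 53.57132433939517 279.7390988201353 210.67446956123848 [[-0.69200579  0.72173149 -0.01521975]
 [ 0.61499973  0.57836746 -0.53597241]
 [-0.37802556 -0.38025615 -0.8440983 ]] [ 0.39918486 -0.2660808   1.37181266]
side 54.76936688596116 275.0647913049641 215.45200580764333 [[ 0.70013384 -0.71373172 -0.0199909 ]
 [-0.4507836  -0.42013608 -0.78757845]
 [ 0.55372083  0.56042189 -0.61589004]] [-0.39713408  0.30475242  0.96329192]
wrist 65.70646984690485 281.6566112702646 211.19495620298073 [[ 0.22184903  0.97507924 -0.0018676 ]
 [ 0.93833226 -0.21296674  0.27235591]
 [ 0.26517085 -0.06217432 -0.96219477]] [-0.67409514 -0.03349093  0.39206944]
{'time_s': 0.15, 'joint_positions': array([ 1.31018354e+00,  1.16361349e-01,  1.44211502e+00,  1.97106697e-05,
        1.58401950e+00, -3.78158034e-02]), 'dq': array([ 0.0009592 , -0.00050052, -0.00139719, -0.00058164, -0.00046412,
       -0.00011319]), 'joint_efforts': array([ 1.17001862e-03, -7.21788096e+01, -6.22933316e+01,  7.80113856e-02,
        2.27909430e-02, -1.08689874e-04]), 'ee_pos': array([0.14911776, 0.65815414, 0.21808253]), 'orientation': array([ 2.45421850e+00,  1.96039352e+00, -1.15941076e-03]), 'wrist_force': array([ 0.81032914, -0.52940346,  0.42911049]), 'torque': array([-0.03540502,  0.0270522 ,  0.01489557]), 'grip_width': 0.09285898236533319} 0.0188
```

View pics/scene0.png

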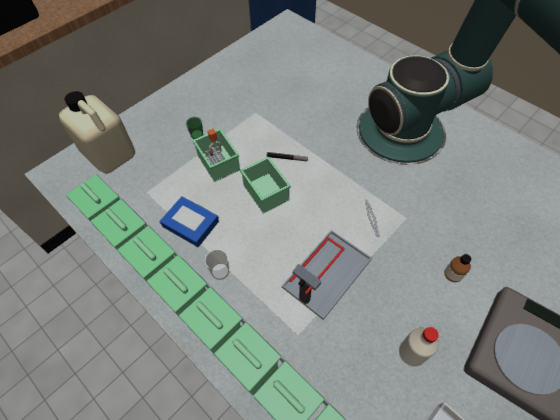

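View pics/side0.png

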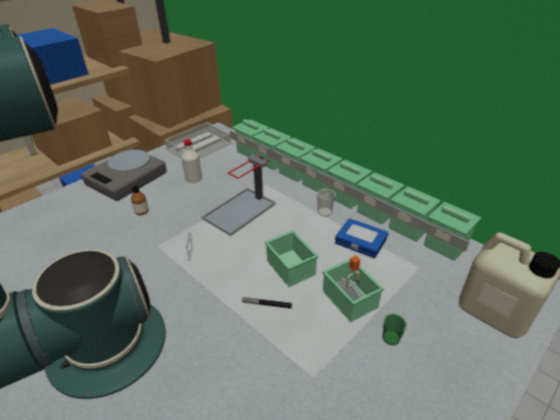

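View pics/wrist0.png

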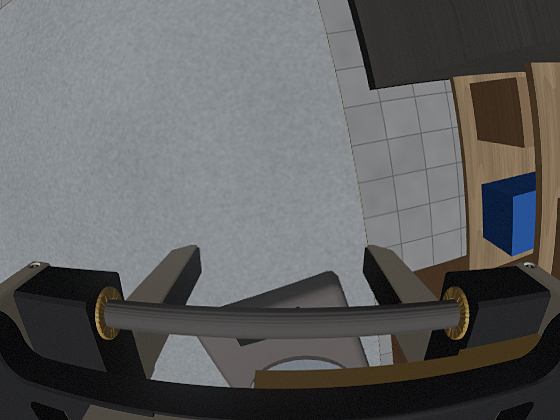

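The carrier's orange handle is at about scene (213,136) and side (355,263). The red eye is around scene (320,262) and side (245,168). Next I'll zoom in on both.

```bash
cat > h.py <<'E'
import numpy as np, cv2
from rig import robot, grab_frame
def f_of(F): return F["color"].shape[0]/2/np.tan(np.radians(F["fov_y"])/2)
def proj(F,X):
    c=np.asarray(F["R"])@np.asarray(X,float)+F["t"]; f=f_of(F)
    return np.array([F["cx"]+f*c[0]/c[2],F["cy"]+f*c[1]/c[2]])
def projw(F,X):
    c=np.asarray(F["R"])@np.asarray(X,float)+F["t"]; f=f_of(F)
    r=np.hypot(c[0],c[1]); th=np.arctan2(r,c[2]); return np.array([F["cx"],F["cy"]])+f*th*c[:2]/max(r,1e-9)
def ray(F,uv,fish=False):
    R=np.asarray(F["R"]);f=f_of(F); v=(np.array(uv,float)-[F["cx"],F["cy"]])/f
    if fish:
        th=np.hypot(*v); d=np.array([*(v/th*np.sin(th)),np.cos(th)])
    else: d=np.array([v[0],v[1],1.])
    d=R.T@d; return -R.T@np.asarray(F["t"]), d/np.linalg.norm(d)
def atz(F,uv,z,fish=False):
    o,d=ray(F,uv,fish); return o+d*(z-o[2])/d[2]
def tri(*rs):
    A=0;b=0
    for o,d in rs:
        P=np.eye(3)-np.outer(d,d); A=A+P; b=b+P@o
    X=np.linalg.solve(A,b); return X,[np.linalg.norm((np.eye(3)-np.outer(d,d))@(X-o)) for o,d in rs]
def crop(im,x0,y0,x1,y1,k): return cv2.resize(im[y0:y1,x0:x1],None,fx=k,fy=k,interpolation=cv2.INTER_CUBIC)
E
python3 - <<'E'
from h import *
s=cv2.imread("pics/scene0.png");d=cv2.imread("pics/side0.png")
cv2.imwrite("pics/c1.png",crop(s,180,110,280,185,8))
cv2.imwrite("pics/c2.png",crop(s,275,225,375,300,8)[:, :])
cv2.imwrite("pics/c3.png",crop(d,310,245,410,320,8))
cv2.imwrite("pics/c4.png",crop(d,195,150,295,225,8))
E
```

```text
(no output)
```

View pics/c1.png

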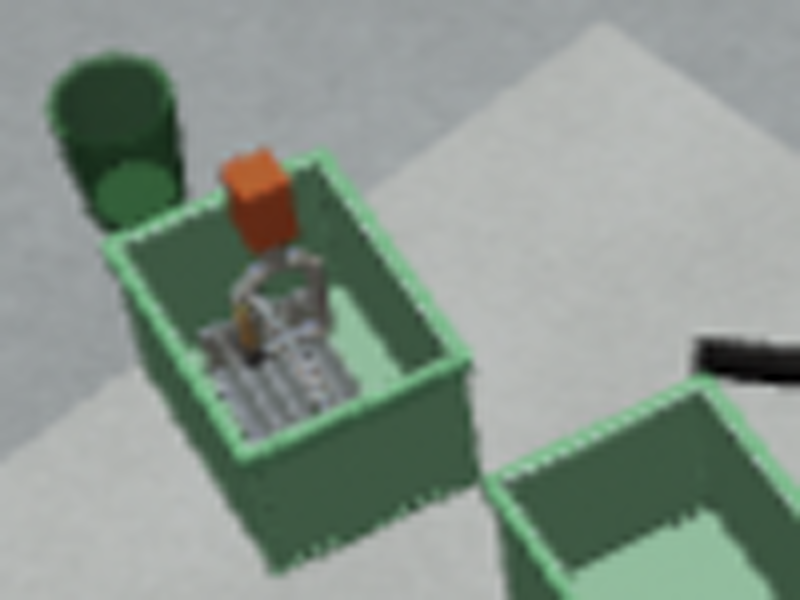

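View pics/c2.png

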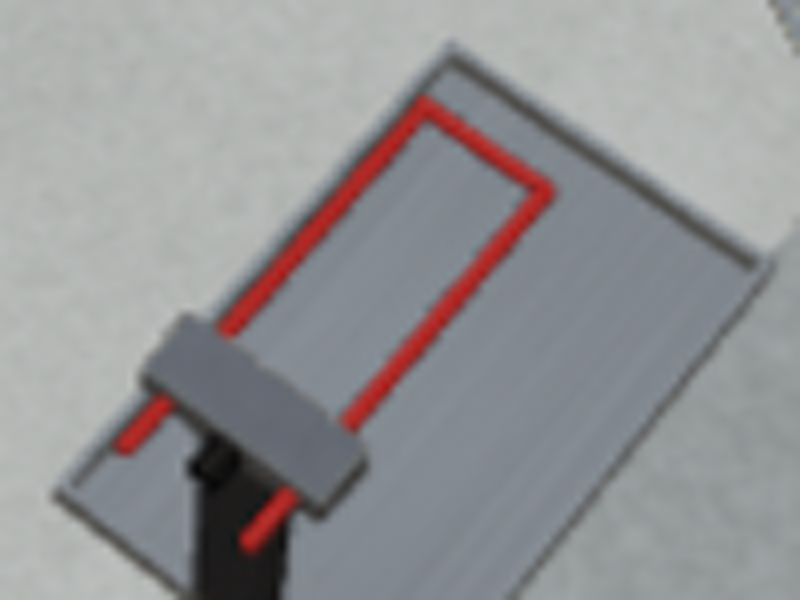

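View pics/c3.png

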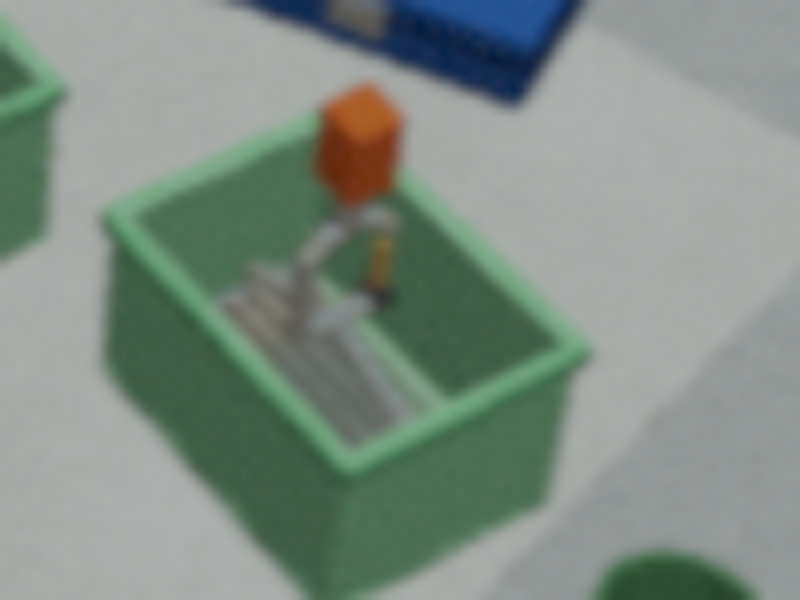

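View pics/c4.png

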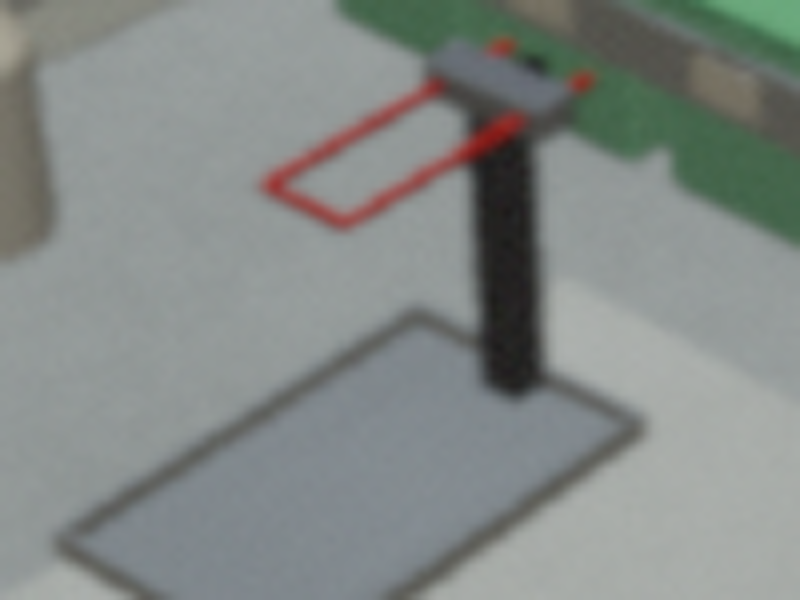

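```bash
python3 - <<'E'
from h import *
np.set_printoptions(precision=4,suppress=True)
S=grab_frame("scene");D=grab_frame("side")
def c(p,o): return [o[0]+(p[0]+.5)/8-.5,o[1]+(p[1]+.5)/8-.5]
oS=(180,110);oE=(275,225);oD=(310,245);oF=(195,150)
print("cams",ray(S,(0,0))[0],ray(D,(0,0))[0])
print("eye scene",[atz(S,c(p,oE),.15) for p in [(423,107),(548,188),(228,332),(348,428)]])
print("eye side",[atz(D,c(p,oF),.15) for p in [(270,185),(346,222),(438,88)]])
print("clamp top scene",[atz(S,c(p,oE),.159) for p in [(188,315),(365,462),(145,375),(320,510)]])
print("tray scene",[atz(S,c(p,oE),.014) for p in [(450,45),(770,262),(58,492)]], "side",[atz(D,c(p,oF),.014) for p in [(62,542),(418,315),(642,425)]])
print("handle top",atz(S,c((257,174),oS),.146),atz(D,c((362,110),oD),.146))
print("handle tri",tri(ray(S,c((257,174),oS)),ray(D,c((362,110),oD))))
print("rim scene",[atz(S,c(p,oS),.075) for p in [(322,155),(468,360),(242,458),(105,240)]])
print("rim side",[atz(D,c(p,oD),.075) for p in [(110,215),(325,118),(585,350),(350,468)]])
print("gate",tri(ray(S,c((243,325),oS)),ray(D,c((380,265),oD))))
print("spine",tri(ray(S,c((318,295),oS)),ray(D,c((303,295),oD))))
print("rinse cap",tri(ray(S,(431,335)),ray(D,(188,143))), "beaker",atz(S,(217,265),0.05),"box",atz(S,(190,220),.035),"reagent",atz(S,(458,270),.05),"jar",atz(S,(193,122),.06),"rim2",[atz(S,p,.075) for p in [(268,160),(242,177),(290,181),(265,198)]])
E
```

```text
cams [0.9585 0.3874 1.0214] [-0.118  -0.6953  0.8254]
eye scene [array([0.5459, 0.1307, 0.15  ]), array([0.5415, 0.1747, 0.15  ]), array([0.6399, 0.1375, 0.15  ]), array([0.6387, 0.1817, 0.15  ])]
eye side [array([0.5447, 0.1794, 0.15  ]), array([0.5472, 0.1372, 0.15  ]), array([0.6402, 0.1857, 0.15  ])]
clamp top scene [array([0.6471, 0.1283, 0.159 ]), array([0.6464, 0.1939, 0.159 ]), array([0.669, 0.132, 0.159]), array([0.6655, 0.1941, 0.159 ])]
tray scene [array([0.4564, 0.0815, 0.014 ]), array([0.4472, 0.2127, 0.014 ]), array([0.6695, 0.0965, 0.014 ])] side [array([0.4432, 0.2092, 0.014 ]), array([0.6522, 0.2237, 0.014 ]), array([0.661 , 0.0928, 0.014 ])]
handle top [ 0.506  -0.3332  0.146 ] [ 0.5041 -0.3323  0.146 ]
handle tri (array([ 0.5053, -0.3327,  0.1456]), [np.float64(0.0009533294230097605), np.float64(0.0009533294230099175)])
rim scene [array([ 0.4456, -0.3807,  0.075 ]), array([ 0.4773, -0.2645,  0.075 ]), array([ 0.5648, -0.2908,  0.075 ]), array([ 0.5311, -0.4085,  0.075 ])]
rim side [array([ 0.4753, -0.2644,  0.075 ]), array([ 0.5577, -0.2878,  0.075 ]), array([ 0.5299, -0.4046,  0.075 ]), array([ 0.4438, -0.38  ,  0.075 ])]
gate (array([ 0.5205, -0.3389,  0.0719]), [np.float64(0.0019311494841827595), np.float64(0.0019311494841826036)])
spine (array([ 0.4923, -0.3291,  0.0729]), [np.float64(0.0013118781918070323), np.float64(0.0013118781918071037)])
rinse cap (array([0.5747, 0.4346, 0.1513]), [np.float64(0.0004547632206272298), np.float64(0.0004547632206273931)]) beaker [ 0.7525 -0.0532  0.05  ] box [ 0.7098 -0.2175  0.035 ] reagent [0.3435 0.3995 0.05  ] jar [ 0.4758 -0.4779  0.06  ] rim2 [array([ 0.4315, -0.1853,  0.075 ]), array([ 0.5263, -0.1958,  0.075 ]), array([ 0.4432, -0.0865,  0.075 ]), array([ 0.5326, -0.097 ,  0.075 ])]
```

```bash
cat >> h.py <<'E'
from scipy.spatial.transform import Rotation as Ro
def cur():
    o=robot.observe(); return np.array(o["ee_pos"]),Ro.from_rotvec(o["orientation"]),o
def Rt(yaw):
    c,s=np.cos(np.radians(yaw)),np.sin(np.radians(yaw))
    return Ro.from_matrix(np.array([[c,s,0],[s,-c,0],[0,0,-1.]]))
def plan(x,y,z,yaw):
    p,R,o=cur(); dp=R.inv().apply(np.array([x,y,z])-p); rv=(R.inv()*Rt(yaw)).as_rotvec()
    print("dp",np.round(dp,4).tolist(),"rot",np.round(rv,4).tolist(),"t",round(o["time_s"],2))
def st():
    p,R,o=cur(); m=R.as_matrix()
    print("t %.2f"%o["time_s"],"p",np.round(p,4),"yaw",round(float(np.degrees(np.arctan2(m[1,0],m[0,0]))),2),"z",np.round(m[:,2],4),"F",np.round(o["wrist_force"],2),"T",np.round(o["torque"],3),"w",round(float(o["grip_width"]),4))
E
python3 -c "
from h import *
st(); plan(0.53,0.10,0.25,20); plan(0.42,0.30,0.25,40)"
```

```text
t 0.25 p [0.1491 0.6582 0.2183] yaw 77.23 z [-1.e-04 -5.e-04 -1.e+00] F [ 0.33 -0.25  0.12] T [-0.05   0.005  0.009] w 0.0934
dp [-0.4603, 0.4948, -0.0315] rot [0.0002, 0.0005, 0.9989] t 0.25
dp [-0.2895, 0.3433, -0.0316] rot [0.0001, 0.0005, 0.6499] t 0.25
```

>>> jog_arm --deltas '[{"jaw":1,"dp":[-0.02,0.02,-0.03],"rotation":[0,0,0.05]},{"jaw":1,"dp":[-0.46,0.495,-0.03],"rotation":[0,0,1.0]},{"jaw":1,"dp":[-0.46,0.495,-0.03],"rotation":[0,0,1.0]},{"jaw":1,"dp":[-0.46,0.495,-0.03],"rotation":[0,0,1.0]},{"jaw":1,"dp":[-0.46,0.495,-0.03],"rotation":[0,0,1.0]},{"jaw":1,"dp":[-0.46,0.495,-0.03],"rotation":[0,0,1.0]},{"jaw":1,"dp":[-0.46,0.495,-0.03],"rotation":[0,0,1.0]},{"jaw":1,"dp":[-0.46,0.495,-0.03],"rotation":[0,0,1.0]},{"jaw":1,"dp":[-0.46,0.495,-0.03],"rotation":[0,0,1.0]},{"jaw":1,"dp":[-0.46,0.495,-0.03],"rotation":[0,0,1.0]}]'

```text
time_s: 1.08
ee_pos: [0.3768, 0.3231, 0.2486]
orientation: [3.095, 0.536, 0.0]
wrist_force: [1.9, 0.8, -0.6]
grip_width: 0.093
```

```bash
python3 -c "
from h import *
st(); plan(0.53,0.0,0.25,0); plan(0.505,-0.25,0.25,-16)"
```

```text
t 1.08 p [0.3768 0.3231 0.2486] yaw 19.64 z [ 3.e-04 -2.e-04 -1.e+00] F [ 1.93  0.75 -0.64] T [-0.111 -0.031 -0.01 ] w 0.093
dp [0.0357, 0.3558, -0.0013] rot [0.0003, -0.0003, 0.3428] t 1.08
dp [-0.0719, 0.5829, -0.0012] rot [0.0002, -0.0003, 0.6221] t 1.08
```

>>> jog_arm --deltas '[{"jaw":1,"dp":[0.02,0.2,0],"rotation":[0,0,0.25]},{"jaw":1,"dp":[0.03,0.3,0],"rotation":[0,0,0.35]},{"jaw":1,"dp":[0.03,0.35,0],"rotation":[0,0,0.35]},{"jaw":1,"dp":[0.03,0.35,0],"rotation":[0,0,0.35]},{"jaw":1,"dp":[0.03,0.35,0],"rotation":[0,0,0.4]},{"jaw":1,"dp":[0.03,0.35,0],"rotation":[0,0,0.45]},{"jaw":1,"dp":[-0.02,0.45,0],"rotation":[0,0,0.5]},{"jaw":1,"dp":[-0.05,0.52,0],"rotation":[0,0,0.55]},{"jaw":1,"dp":[-0.07,0.58,0],"rotation":[0,0,0.6]},{"jaw":1,"dp":[-0.07,0.58,0],"rotation":[0,0,0.62]}]'

```text
time_s: 1.92
ee_pos: [0.4942, -0.0704, 0.2488]
orientation: [3.111, -0.439, 0.001]
wrist_force: [0.4, 0.0, 0.2]
grip_width: 0.0929
```

```bash
python3 -c "
from h import *
st(); F=grab_frame('wrist'); cv2.imwrite('pics/w1.png',F['color']); print(ray(F,(280,211),True)); plan(0.505,-0.333,0.25,-16)
for n,X in dict(handle=(.505,-.333,.146)).items(): print(n,projw(F,X))"
```

```text
t 1.92 p [ 0.4942 -0.0704  0.2488] yaw -16.06 z [ 7.e-04 -2.e-04 -1.e+00] F [0.41 0.03 0.18] T [-0.08   0.056  0.084] w 0.0929
(array([0.51645966, 0.00180339, 0.41594608]), array([-0.07921349, -0.260359  , -0.96225694]))
dp [0.0822, 0.2436, -0.0009] rot [0.0024, -0.0007, -0.0047] t 1.97
handle [347.51959966 404.15555735]
```

View pics/w1.png

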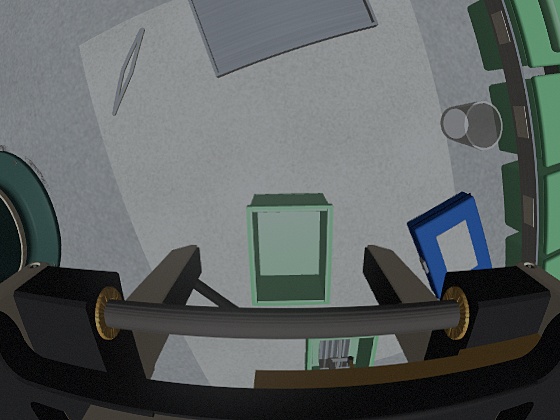

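>>> jog_arm --deltas '[{"jaw":1,"dp":[0.03,0.04,0],"rotation":[0,0,0]},{"jaw":0.8,"dp":[0.04,0.08,0],"rotation":[0,0,0]},{"jaw":0.7,"dp":[0.05,0.12,0],"rotation":[0,0,0]},{"jaw":0.6,"dp":[0.06,0.16,0],"rotation":[0,0,0]},{"jaw":0.6,"dp":[0.07,0.195,0],"rotation":[0,0,0]},{"jaw":0.6,"dp":[0.079,0.225,0],"rotation":[0,0,0]},{"jaw":0.6,"dp":[0.082,0.24,0],"rotation":[0,0,-0.005]},{"jaw":0.6,"dp":[0.0822,0.2436,0],"rotation":[0.002,0,-0.005]},{"jaw":0.6,"dp":[0.0822,0.2436,0.01],"rotation":[0.002,0,-0.005]},{"jaw":0.6,"dp":[0.0822,0.2436,0.02],"rotation":[0.002,0,-0.005]}]'

```text
time_s: 2.8
ee_pos: [0.5051, -0.3324, 0.2286]
orientation: [3.111, -0.437, 0.002]
wrist_force: [1.0, 0.4, -0.9]
grip_width: 0.0558
```

```bash
python3 -c "
from h import *
st(); plan(0.505,-0.333,0.111,-16)
a=grab_frame('scene')['color'];b=grab_frame('side')['color']
cv2.imwrite('pics/m1.png',np.hstack([crop(a,165,80,265,180,4),crop(b,300,180,400,330,4)[:400]]))"
```

```text
t 2.80 p [ 0.5051 -0.3324  0.2286] yaw -15.98 z [ 1.3e-03 -8.0e-04 -1.0e+00] F [ 0.99  0.37 -0.94] T [-0.047  0.096 -0.005] w 0.0558
dp [-0.0001, 0.0005, 0.1176] rot [0.0004, -0.0014, 0.0003] t 2.8
```

View pics/m1.png

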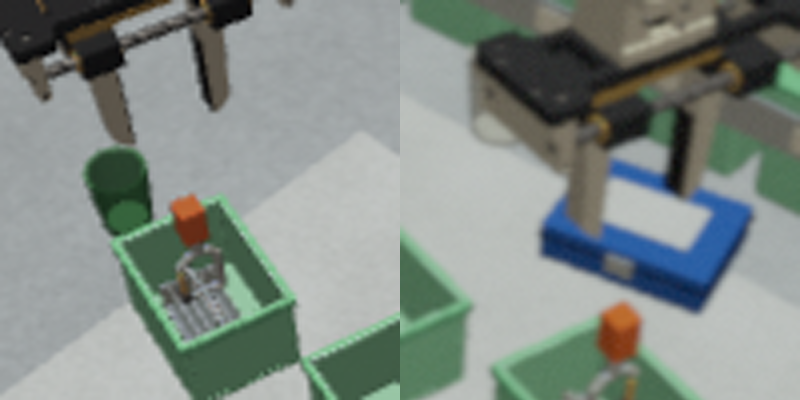

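The open fingers are above the carrier: in the scene view the handle is at about (213,134), below and between them. I'll descend now.

>>> jog_arm --deltas '[{"jaw":0.6,"dp":[0,0.0005,0.02],"rotation":[0,-0.001,0]},{"jaw":0.6,"dp":[0,0.0005,0.04],"rotation":[0,-0.001,0]},{"jaw":0.6,"dp":[0,0.0005,0.06],"rotation":[0,-0.001,0]},{"jaw":0.6,"dp":[0,0.0005,0.08],"rotation":[0,-0.001,0]},{"jaw":0.6,"dp":[0,0.0005,0.095],"rotation":[0,-0.001,0]},{"jaw":0.6,"dp":[0,0.0005,0.108],"rotation":[0,-0.001,0]},{"jaw":0.6,"dp":[0,0.0005,0.115],"rotation":[0,-0.001,0]},{"jaw":0.6,"dp":[0,0.0005,0.1176],"rotation":[0,-0.001,0]},{"jaw":0.6,"dp":[0,0.0005,0.1176],"rotation":[0,-0.001,0]}]'

```text
time_s: 3.65
ee_pos: [0.5044, -0.3317, 0.1091]
orientation: [-3.11, 0.435, 0.004]
wrist_force: [-0.6, 0.6, -0.0]
grip_width: 0.0555
```

```bash
python3 -c "
from h import *
st()
a=grab_frame('scene')['color'];b=grab_frame('side')['color']
cv2.imwrite('pics/m2.png',np.hstack([crop(a,165,80,265,180,4),crop(b,300,180,400,330,4)[200:600]]))"
```

```text
t 3.65 p [ 0.5044 -0.3317  0.1091] yaw -15.91 z [-0.0027  0.0015 -1.    ] F [-0.58  0.63 -0.05] T [-0.11   0.102  0.015] w 0.0555
```

View pics/m2.png

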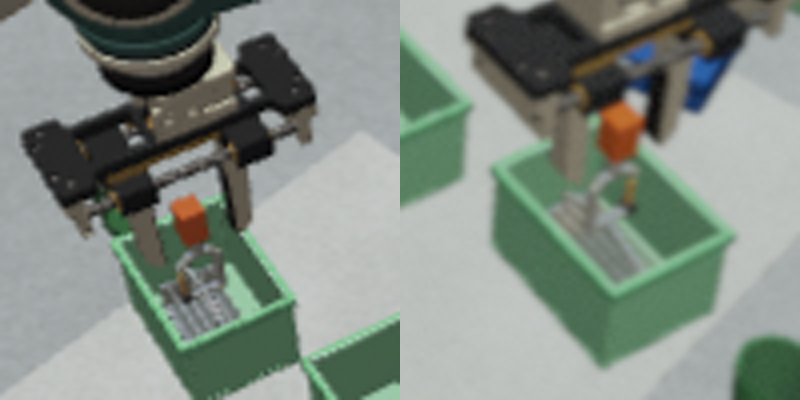

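The handle sits between the two fingers, so I'll close: gently first, then firmly.

>>> jog_arm --deltas '[{"jaw":0.4,"dp":[0,0,-0.002],"rotation":[0,0.002,0]},{"jaw":0.3,"dp":[0,0,-0.002],"rotation":[0,0.002,0]},{"jaw":0.2,"dp":[0,0,-0.002],"rotation":[0,0.002,0]},{"jaw":0.1,"dp":[0,0,-0.002],"rotation":[0,0.002,0]},{"jaw":0.1,"dp":[0,0,-0.002],"rotation":[0,0.002,0]},{"jaw":0.1,"dp":[0,0,-0.002],"rotation":[0,0.002,0]}]' --force 10

```text
time_s: 4.25
ee_pos: [0.5047, -0.332, 0.1121]
orientation: [-3.111, 0.435, -0.001]
wrist_force: [0.8, -0.2, 0.0]
grip_width: 0.0201
```

>>> jog_arm --deltas '[{"jaw":0.05,"dp":[0,0,0],"rotation":[0,0,0]},{"jaw":0.05,"dp":[0,0,0],"rotation":[0,0,0]},{"jaw":0.05,"dp":[0,0,0],"rotation":[0,0,0]}]' --force 55

```text
time_s: 4.5
ee_pos: [0.5047, -0.332, 0.112]
orientation: [-3.111, 0.435, -0.0]
wrist_force: [-0.3, 0.5, -1.0]
grip_width: 0.0197
```

```bash
python3 -c "
from h import *
st()
a=grab_frame('scene')['color'];b=grab_frame('side')['color']
cv2.imwrite('pics/m3.png',np.hstack([crop(a,165,80,265,180,4),crop(b,300,180,400,330,4)[200:600]]))"
```

```text
t 4.50 p [ 0.5047 -0.332   0.112 ] yaw -15.92 z [ 2.e-04  3.e-04 -1.e+00] F [-0.28  0.48 -0.99] T [-0.111  0.087 -0.049] w 0.0197
```

View pics/m3.png

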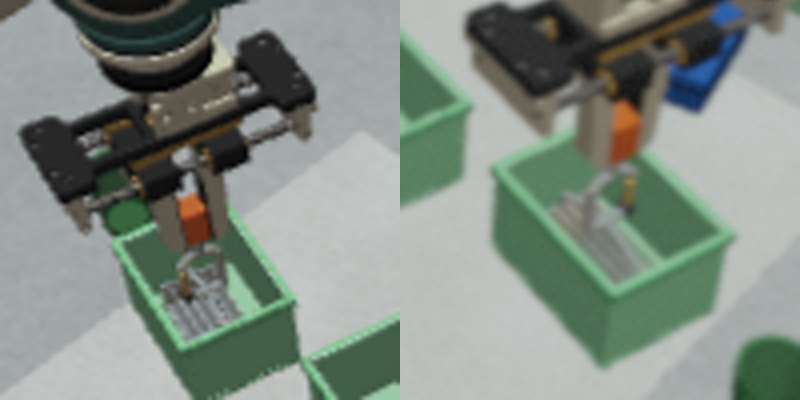

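Gripped, with the fingers at 19.7 mm on the 20 mm handle. Next I lift straight up.

>>> jog_arm --deltas '[{"jaw":0.05,"dp":[0,0,-0.004],"rotation":[0,0,0]},{"jaw":0.05,"dp":[0,0,-0.012],"rotation":[0,0,0]},{"jaw":0.05,"dp":[0,0,-0.024],"rotation":[0,0,0]},{"jaw":0.05,"dp":[0,0,-0.038],"rotation":[0,0,0]},{"jaw":0.05,"dp":[0,0,-0.053],"rotation":[0,0,0]},{"jaw":0.05,"dp":[0,0,-0.068],"rotation":[0,0,0]},{"jaw":0.05,"dp":[0,0,-0.083],"rotation":[0,0,0]},{"jaw":0.05,"dp":[0,0,-0.096],"rotation":[0,0,0]},{"jaw":0.05,"dp":[0,0,-0.106],"rotation":[0,0,0]},{"jaw":0.05,"dp":[0,0,-0.11],"rotation":[0,0,0]}]'

```text
time_s: 5.43
ee_pos: [0.5049, -0.3323, 0.2242]
orientation: [3.111, -0.435, 0.003]
wrist_force: [-0.9, -1.0, -3.1]
grip_width: 0.0197
```

```bash
python3 -c "
from h import *
st(); plan(0.487,0.1515,0.222,4)
a=grab_frame('scene')['color'];b=grab_frame('side')['color']
cv2.imwrite('pics/m4.png',np.hstack([crop(a,165,80,265,180,4),crop(b,300,180,400,330,4)[:400]]))"
```

```text
t 5.43 p [ 0.5049 -0.3323  0.2242] yaw -15.92 z [ 1.9e-03 -9.0e-04 -1.0e+00] F [-0.95 -0.97 -3.09] T [-0.076  0.049 -0.023] w 0.0197
dp [-0.1499, -0.4603, 0.0017] rot [0.0007, -0.002, -0.3477] t 5.43
```

View pics/m4.png

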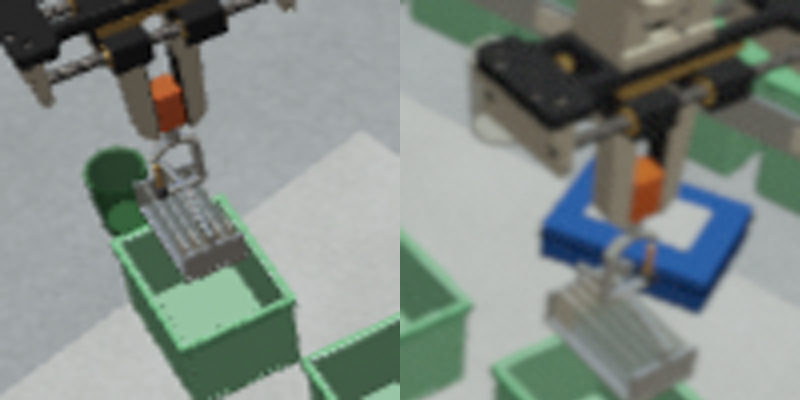

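The carrier hangs clear of the dish, upright. Now I carry it to a point in front of the eye.

>>> jog_arm --deltas '[{"jaw":0.05,"dp":[-0.0025,-0.008,0],"rotation":[0,0,-0.006]},{"jaw":0.05,"dp":[-0.008,-0.024,0],"rotation":[0,0,-0.018]},{"jaw":0.05,"dp":[-0.015,-0.046,0],"rotation":[0,0,-0.035]},{"jaw":0.05,"dp":[-0.023,-0.07,0],"rotation":[0,0,-0.053]},{"jaw":0.05,"dp":[-0.031,-0.095,0],"rotation":[0,0,-0.072]},{"jaw":0.05,"dp":[-0.039,-0.12,0],"rotation":[0,0,-0.091]},{"jaw":0.05,"dp":[-0.047,-0.145,0],"rotation":[0,0,-0.11]},{"jaw":0.05,"dp":[-0.055,-0.17,0],"rotation":[0,0,-0.128]},{"jaw":0.05,"dp":[-0.064,-0.195,0],"rotation":[0,0,-0.147]},{"jaw":0.05,"dp":[-0.072,-0.22,0],"rotation":[0,0,-0.166]}]'

```text
time_s: 6.37
ee_pos: [0.4948, -0.0984, 0.2219]
orientation: [-3.137, 0.172, -0.0]
wrist_force: [0.8, -1.0, -2.6]
grip_width: 0.0194
```

```bash
python3 -c "
from h import *
st(); plan(0.487,0.1515,0.222,4)"
```

```text
t 6.37 p [ 0.4948 -0.0984  0.2219] yaw -6.29 z [ 1.e-04  3.e-04 -1.e+00] F [ 0.83 -0.96 -2.57] T [-0.039  0.051 -0.023] w 0.0194
dp [-0.0352, -0.2475, -0.0] rot [-0.0003, -0.0001, -0.1796] t 6.37
```

>>> jog_arm --deltas '[{"jaw":0.05,"dp":[-0.0036,-0.025,0],"rotation":[0,0,-0.018]},{"jaw":0.05,"dp":[-0.0085,-0.06,0],"rotation":[0,0,-0.043]},{"jaw":0.05,"dp":[-0.0135,-0.095,0],"rotation":[0,0,-0.069]},{"jaw":0.05,"dp":[-0.0185,-0.13,0],"rotation":[0,0,-0.094]},{"jaw":0.05,"dp":[-0.0235,-0.165,0],"rotation":[0,0,-0.12]},{"jaw":0.05,"dp":[-0.028,-0.195,0],"rotation":[0,0,-0.141]},{"jaw":0.05,"dp":[-0.0315,-0.22,0],"rotation":[0,0,-0.16]},{"jaw":0.05,"dp":[-0.034,-0.238,0],"rotation":[0,0,-0.173]},{"jaw":0.05,"dp":[-0.0352,-0.2475,0],"rotation":[0,0,-0.1796]},{"jaw":0.05,"dp":[-0.0352,-0.2475,0],"rotation":[0,0,-0.1796]}]'

```text
time_s: 7.2
ee_pos: [0.4859, 0.1534, 0.2214]
orientation: [-3.139, -0.115, 0.001]
wrist_force: [0.8, -0.6, -2.4]
grip_width: 0.0196
```

```bash
python3 -c "
from h import *
st(); plan(0.487,0.1515,0.186,4)
a=grab_frame('scene')['color'];b=grab_frame('side')['color'];w=grab_frame('wrist')['color']
cv2.imwrite('pics/m5.png',np.hstack([crop(a,275,180,375,280,4),crop(b,190,100,290,200,4)]));cv2.imwrite('pics/w2.png',w)"
```

```text
t 7.20 p [0.4859 0.1534 0.2214] yaw 4.18 z [-7.e-04  4.e-04 -1.e+00] F [ 0.84 -0.63 -2.44] T [-0.055  0.026  0.022] w 0.0196
dp [0.0009, 0.002, 0.0354] rot [-0.0005, 0.0007, 0.0031] t 7.2
```

View pics/m5.png

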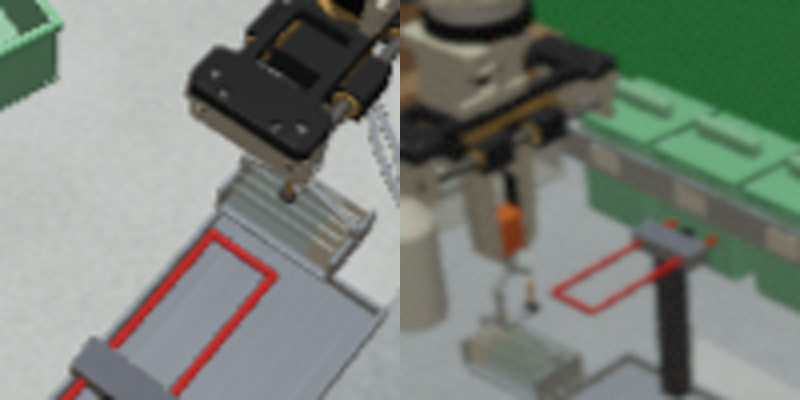

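View pics/w2.png

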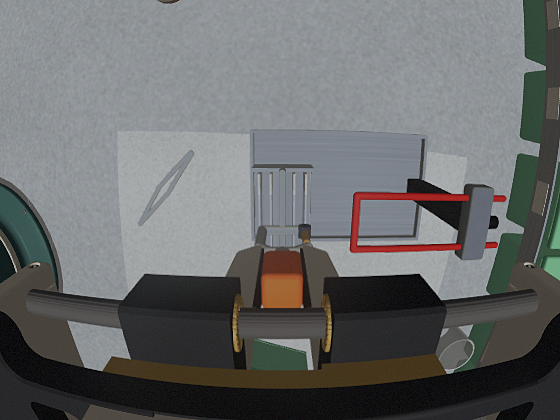

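The wrist view shows the eye's cross bar at column 355, rows 194–249. The gate's foot is at about (306,229) and the handle at (283,280).

```bash
python3 -c "
from h import *
F=grab_frame('wrist'); st()
np.set_printoptions(precision=4,suppress=True)
print([atz(F,p,.15,True) for p in [(357,197),(355,249),(462,197),(462,247)]])
p,R,o=cur(); m=R.as_matrix()
print('hinge at z',p[2]-.055,atz(F,(306,229),p[2]-.055+.005,True), 'expected', p+m[:,0]*.016)
print(atz(F,(283,250),p[2]+.035,True),p)
for X in [p+m[:,0]*.016-[0,0,.055],p-[0,0,.022]+m[:,0]*-.0145,p+[0,0,.035]]: print(projw(F,X))
cv2.imwrite('pics/w2c.png',crop(F['color'],230,120,390,320,4)[:600])
"
```

```text
t 7.40 p [0.4868 0.1508 0.2219] yaw 3.95 z [ 1.e-04  0.e+00 -1.e+00] F [-0.03  0.74 -2.88] T [-0.033  0.058 -0.021] w 0.0194
[array([0.5446, 0.1736, 0.15  ]), array([0.5489, 0.1307, 0.15  ]), array([0.6382, 0.1811, 0.15  ]), array([0.6496, 0.1363, 0.15  ])]
hinge at z 0.1668736187131436 [0.5052 0.1526 0.1719] expected [0.5028 0.1519 0.2219]
[0.4873 0.1709 0.2569] [0.4868 0.1508 0.2219]
[302.0431 227.5052]
[256.4173 244.4123]
[278.8819 289.7339]
```

View pics/w2c.png

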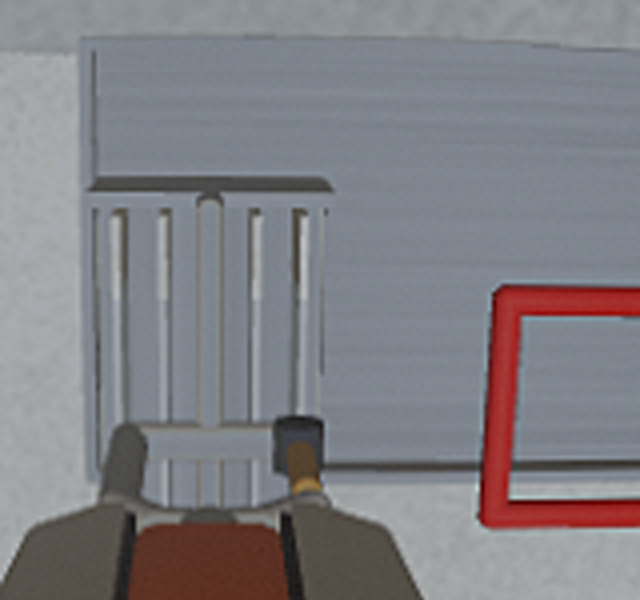

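```bash
python3 -c "
from h import *
plan(0.500,0.1515,0.186,4.3)"
```

```text
dp [0.0132, 0.0002, 0.0359] rot [-0.0, -0.0001, -0.0061] t 7.4
```

>>> jog_arm --deltas '[{"jaw":0.05,"dp":[0,0,0.008],"rotation":[0,0,0]},{"jaw":0.05,"dp":[0,0,0.018],"rotation":[0,0,0]},{"jaw":0.05,"dp":[0,0,0.027],"rotation":[0,0,-0.006]},{"jaw":0.05,"dp":[0.003,0,0.033],"rotation":[0,0,-0.006]},{"jaw":0.05,"dp":[0.008,0,0.0355],"rotation":[0,0,-0.006]},{"jaw":0.05,"dp":[0.012,0,0.0359],"rotation":[0,0,-0.006]},{"jaw":0.05,"dp":[0.0132,0,0.0359],"rotation":[0,0,-0.006]},{"jaw":0.05,"dp":[0.0132,0,0.0359],"rotation":[0,0,-0.006]},{"jaw":0.05,"dp":[0.0132,0,0.0359],"rotation":[0,0,-0.006]}]'

```text
time_s: 8.15
ee_pos: [0.5002, 0.1517, 0.1862]
orientation: [-3.139, -0.118, -0.001]
wrist_force: [-0.0, -0.9, -2.5]
grip_width: 0.0199
```

```bash
python3 -c "
from h import *
st(); plan(0.516,0.1527,0.186,4.3);plan(0.522,0.1532,0.186,4.3)
a=grab_frame('scene')['color'];b=grab_frame('side')['color'];w=grab_frame('wrist')['color'];st()
cv2.imwrite('pics/m6.png',np.hstack([crop(w,230,150,390,290,3)[:400,:400],crop(b,200,120,270,190,6)[:400,:400]]))"
```

```text
t 8.15 p [0.5002 0.1517 0.1862] yaw 4.29 z [ 3.e-04  1.e-04 -1.e+00] F [-0.05 -0.9  -2.54] T [-0.03   0.059  0.057] w 0.0199
dp [0.0158, 0.0002, 0.0003] rot [-0.0001, -0.0003, -0.0002] t 8.15
dp [0.0218, 0.0001, 0.0003] rot [-0.0001, -0.0003, -0.0002] t 8.15
t 8.30 p [0.5    0.1517 0.1862] yaw 4.3 z [ 4.e-04  1.e-04 -1.e+00] F [-0.21 -0.97 -2.59] T [-0.111  0.018 -0.013] w 0.0201
```

View pics/m6.png

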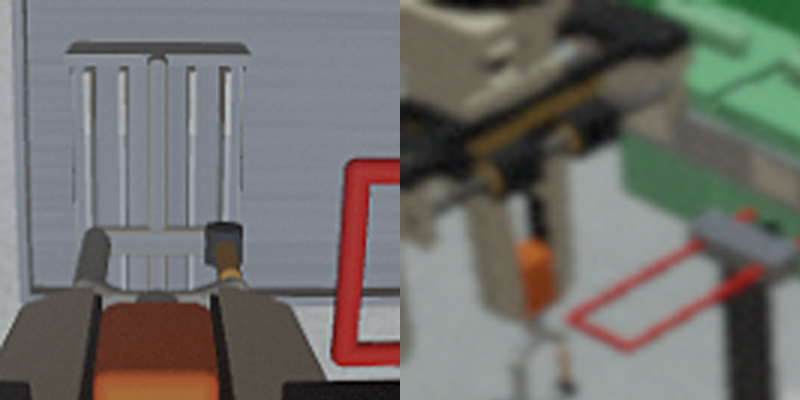

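The gate (crop row ~260) lines up with the middle of the bar (rows 160–365). I'll advance slowly and feel for contact.

>>> jog_arm --deltas '[{"jaw":0.05,"dp":[0.003,0,0],"rotation":[0,0,0]},{"jaw":0.05,"dp":[0.006,0,0],"rotation":[0,0,0]},{"jaw":0.05,"dp":[0.009,0,0],"rotation":[0,0,0]},{"jaw":0.05,"dp":[0.012,0,0],"rotation":[0,0,0]},{"jaw":0.05,"dp":[0.014,0,0],"rotation":[0,0,0]},{"jaw":0.05,"dp":[0.016,0,0],"rotation":[0,0,0]},{"jaw":0.05,"dp":[0.018,0,0],"rotation":[0,0,0]}]'

```text
time_s: 8.88
ee_pos: [0.5182, 0.153, 0.1861]
orientation: [-3.139, -0.118, -0.0]
wrist_force: [-0.3, -0.8, -2.8]
grip_width: 0.0199
```

```bash
python3 -c "
from h import *
st(); plan(0.526,0.1535,0.186,4.3)"
```

```text
t 8.88 p [0.5182 0.153  0.1861] yaw 4.3 z [ 2.e-04  0.e+00 -1.e+00] F [-0.26 -0.78 -2.76] T [-0.09   0.035  0.015] w 0.0199
dp [0.0079, 0.0001, 0.0001] rot [-0.0, -0.0002, -0.0001] t 8.88
```

>>> jog_arm --deltas '[{"jaw":0.05,"dp":[0.001,0,0],"rotation":[0,0,0]},{"jaw":0.05,"dp":[0.002,0,0],"rotation":[0,0,0]},{"jaw":0.05,"dp":[0.003,0,0],"rotation":[0,0,0]},{"jaw":0.05,"dp":[0.004,0,0],"rotation":[0,0,0]}]'

```text
time_s: 9.22
ee_pos: [0.5222, 0.1534, 0.1861]
orientation: [-3.139, -0.118, -0.0]
wrist_force: [-0.8, -0.7, -2.2]
grip_width: 0.0198
```

>>> jog_arm --deltas '[{"jaw":0.05,"dp":[0.001,0,0],"rotation":[0,0,0]},{"jaw":0.05,"dp":[0.002,0,0],"rotation":[0,0,0]},{"jaw":0.05,"dp":[0.003,0,0],"rotation":[0,0,0]}]'

```text
time_s: 9.47
ee_pos: [0.525, 0.1536, 0.186]
orientation: [3.139, 0.118, -0.001]
wrist_force: [-4.2, 0.1, -2.3]
grip_width: 0.0198
```

>>> jog_arm --deltas '[{"jaw":0.05,"dp":[0.001,0,0],"rotation":[0,0,0]},{"jaw":0.05,"dp":[0.002,0,0],"rotation":[0,0,0]},{"jaw":0.05,"dp":[0.003,0,0],"rotation":[0,0,0]}]'

```text
time_s: 9.72
ee_pos: [0.5279, 0.1538, 0.186]
orientation: [3.139, 0.118, -0.002]
wrist_force: [-5.0, -0.3, -1.5]
grip_width: 0.0195
```

```bash
python3 -c "
from h import *
st(); plan(0.53,0.1535,0.186,4.3)"
```

```text
t 9.72 p [0.5279 0.1538 0.186 ] yaw 4.3 z [-1.e-03 -1.e-04 -1.e+00] F [-4.98 -0.33 -1.47] T [-0.17   1.189 -0.055] w 0.0195
dp [0.0021, 0.0005, -0.0] rot [0.0, 0.001, 0.0] t 9.72
```

Contact came at about x=0.5245, with ~5 N, which fits the gate. I'll keep going in small pushes.

>>> jog_arm --deltas '[{"jaw":0.05,"dp":[0.001,0,0],"rotation":[0,0.001,0]},{"jaw":0.05,"dp":[0.002,0,0],"rotation":[0,0.001,0]},{"jaw":0.05,"dp":[0.003,0,0],"rotation":[0,0.001,0]},{"jaw":0.05,"dp":[0.004,0,0],"rotation":[0,0.001,0]}]'

```text
time_s: 10.05
ee_pos: [0.5317, 0.1541, 0.1857]
orientation: [3.139, 0.118, -0.002]
wrist_force: [-5.9, -0.1, -3.3]
grip_width: 0.0197
```

```bash
python3 -c "
from h import *
st(); plan(0.536,0.1543,0.186,4.3)
b=grab_frame('side')['color'];w=grab_frame('wrist')['color'];a=grab_frame('scene')['color']
cv2.imwrite('pics/m7.png',np.hstack([crop(w,230,150,390,290,3)[:400,:400],crop(b,200,120,270,190,6)[:400,:400]]))"
```

```text
t 10.05 p [0.5317 0.1541 0.1857] yaw 4.3 z [-1.e-03 -1.e-04 -1.e+00] F [-5.87 -0.06 -3.26] T [-0.209  1.407 -0.024] w 0.0197
dp [0.0043, 0.0001, -0.0003] rot [0.0, 0.001, 0.0001] t 10.05
```

View pics/m7.png

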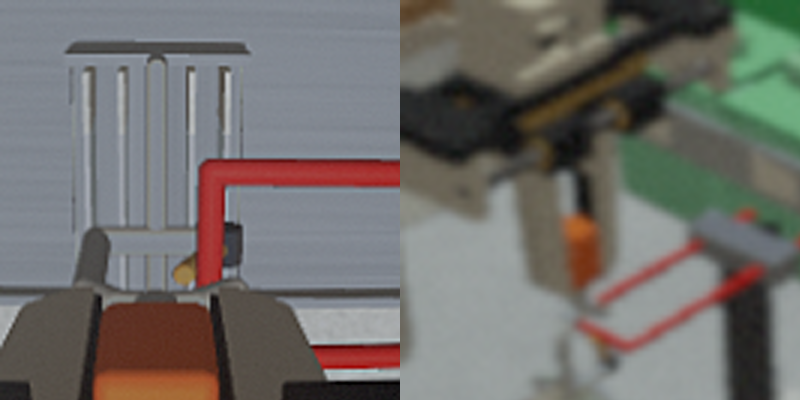

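The gate tip is swinging inward (crop 185,270) with the bar behind the nose, and the basket has not moved in the grip. I'll continue.

>>> jog_arm --deltas '[{"jaw":0.05,"dp":[0.001,0,-0.0003],"rotation":[0,0.001,0]},{"jaw":0.05,"dp":[0.002,0,-0.0003],"rotation":[0,0.001,0]},{"jaw":0.05,"dp":[0.003,0,-0.0003],"rotation":[0,0.001,0]},{"jaw":0.05,"dp":[0.004,0,-0.0003],"rotation":[0,0.001,0]},{"jaw":0.05,"dp":[0.005,0,-0.0003],"rotation":[0,0.001,0]}]'

```text
time_s: 10.62
ee_pos: [0.5364, 0.1545, 0.1854]
orientation: [3.139, 0.118, -0.002]
wrist_force: [-6.4, 0.2, -3.7]
grip_width: 0.0201
```

>>> jog_arm --deltas '[{"jaw":0.05,"dp":[0.001,0,-0.0003],"rotation":[0,0.001,0]},{"jaw":0.05,"dp":[0.002,0,-0.0003],"rotation":[0,0.001,0]},{"jaw":0.05,"dp":[0.003,0,-0.0003],"rotation":[0,0.001,0]},{"jaw":0.05,"dp":[0.004,0,-0.0003],"rotation":[0,0.001,0]},{"jaw":0.05,"dp":[0.005,0,-0.0003],"rotation":[0,0.001,0]}]'

```text
time_s: 11.03
ee_pos: [0.541, 0.1548, 0.185]
orientation: [3.139, 0.118, -0.003]
wrist_force: [-4.7, -0.3, -6.8]
grip_width: 0.0201
```

```bash
python3 -c "
from h import *
st(); plan(0.546,0.155,0.186,4.3)"
```

```text
t 11.03 p [0.541  0.1548 0.185 ] yaw 4.31 z [-1.9e-03 -4.0e-04 -1.0e+00] F [-4.73 -0.26 -6.83] T [-0.099  1.145 -0.044] w 0.0201
dp [0.005, 0.0002, -0.001] rot [0.0003, 0.0019, 0.0001] t 11.03
```

>>> jog_arm --deltas '[{"jaw":0.05,"dp":[0.001,0,-0.001],"rotation":[0,0.002,0]},{"jaw":0.05,"dp":[0.002,0,-0.001],"rotation":[0,0.002,0]},{"jaw":0.05,"dp":[0.003,0,-0.001],"rotation":[0,0.002,0]},{"jaw":0.05,"dp":[0.004,0,-0.001],"rotation":[0,0.002,0]}]'

```text
time_s: 11.37
ee_pos: [0.5452, 0.1551, 0.1857]
orientation: [3.139, 0.118, 0.0]
wrist_force: [0.1, 0.6, -10.1]
grip_width: 0.0199
```

```bash
python3 -c "
from h import *
st(); plan(0.549,0.155,0.186,4.3)
b=grab_frame('side')['color'];w=grab_frame('wrist')['color']
cv2.imwrite('pics/m8.png',np.hstack([crop(w,230,150,390,290,3)[:400,:400],crop(b,200,120,270,190,6)[:400,:400]]))"
```

```text
t 11.37 p [0.5452 0.1551 0.1857] yaw 4.31 z [ 2.e-04 -4.e-04 -1.e+00] F [  0.11   0.65 -10.1 ] T [0.04  0.082 0.017] w 0.0199
dp [0.0038, 0.0004, -0.0003] rot [0.0004, -0.0001, 0.0001] t 11.37
```

View pics/m8.png

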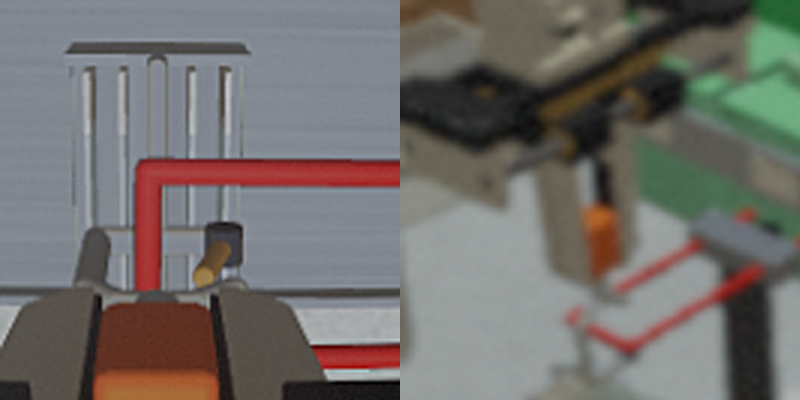

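```bash
python3 -c "
from h import *
st()
w=grab_frame('wrist')['color'];st()
cv2.imwrite('pics/m9.png',crop(w,230,150,390,290,5)[:600])"
```

```text
t 11.47 p [0.5455 0.1551 0.1862] yaw 4.3 z [ 1.2e-03 -2.0e-04 -1.0e+00] F [ 0.08  0.34 -3.12] T [-0.064  0.101  0.035] w 0.0192
t 11.52 p [0.5456 0.1551 0.1866] yaw 4.3 z [ 0.0017 -0.     -1.    ] F [-0.28 -0.57 -3.09] T [-0.095  0.082  0.017] w 0.0198
```

View pics/m9.png

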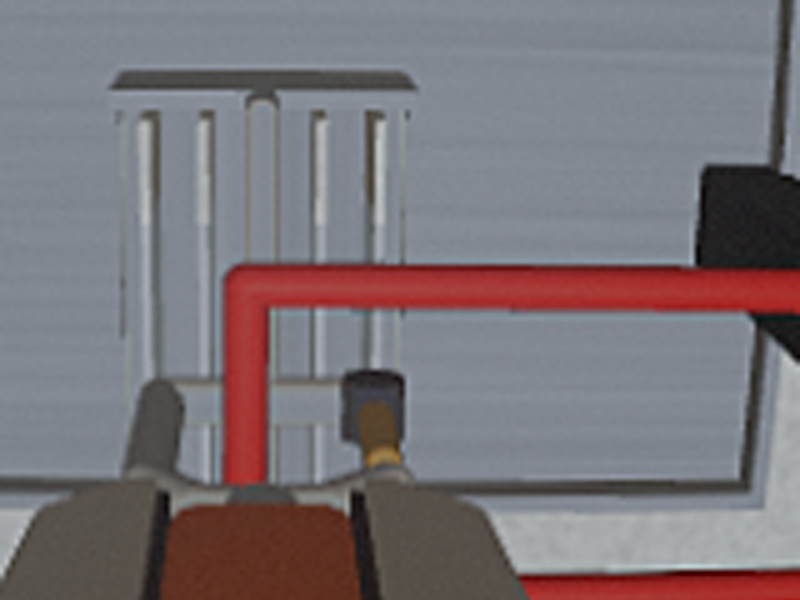

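The gate has snapped shut (crop 385,430) and the bar (245,400) is inside the hook. I'll lower until the bar carries the weight.

>>> jog_arm --deltas '[{"jaw":0.05,"dp":[0,0,0.002],"rotation":[0,-0.001,0]},{"jaw":0.05,"dp":[0,0,0.004],"rotation":[0,-0.002,0]},{"jaw":0.05,"dp":[0,0,0.006],"rotation":[0,-0.002,0]},{"jaw":0.05,"dp":[0,0,0.008],"rotation":[0,-0.002,0]},{"jaw":0.05,"dp":[0,0,0.01],"rotation":[0,-0.002,0]},{"jaw":0.05,"dp":[0,0,0.011],"rotation":[0,-0.002,0]},{"jaw":0.05,"dp":[0,0,0.012],"rotation":[0,-0.002,0]}]'

```text
time_s: 12.1
ee_pos: [0.5456, 0.1551, 0.1744]
orientation: [3.139, 0.118, -0.001]
wrist_force: [-0.8, -1.4, -2.3]
grip_width: 0.0194
```

```bash
python3 -c "
from h import *
st();plan(0.5455,0.1551,0.172,4.3)
w=grab_frame('wrist')['color'];st()
cv2.imwrite('pics/m10.png',crop(w,230,150,390,290,5)[:600])"
```

```text
t 12.10 p [0.5456 0.1551 0.1744] yaw 4.3 z [-4.e-04 -2.e-04 -1.e+00] F [-0.81 -1.36 -2.3 ] T [-0.057  0.011  0.061] w 0.0194
dp [-0.0001, 0.0, 0.0024] rot [0.0002, 0.0004, 0.0] t 12.1
t 12.15 p [0.5455 0.1551 0.1742] yaw 4.3 z [-6.e-04 -3.e-04 -1.e+00] F [-0.44  0.56 -3.72] T [-0.106  0.003 -0.022] w 0.0196
```

View pics/m10.png

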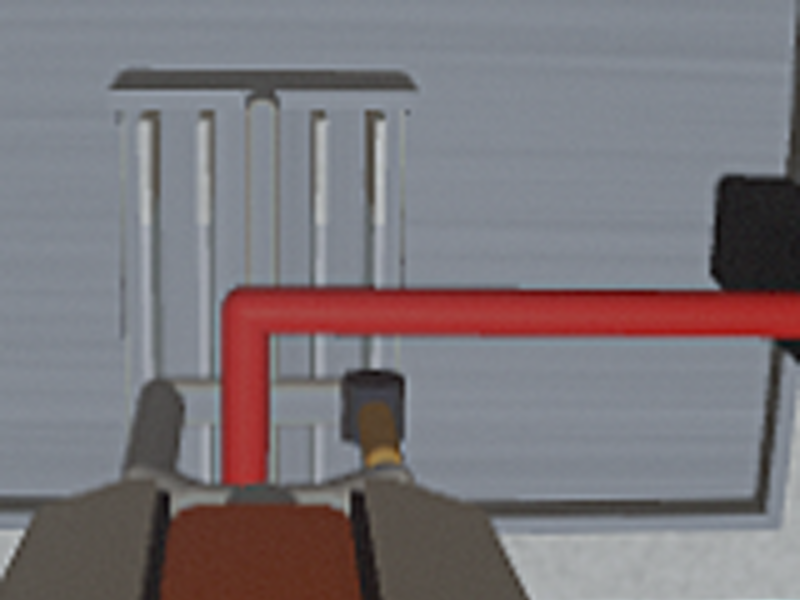

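```bash
python3 -c "
from h import *
F=grab_frame('wrist');p,R,o=cur();m=R.as_matrix()
q=atz(F,(230+246/5-.4,150+420/5-.4),.15,True); h=atz(F,(230+262/5-.4,150+515/5),p[2]+.035,True); b=atz(F,(230+262/5-.4,150+200/5),p[2]-.08,True)
for X in (q,h,b): print(X,R.inv().apply(X-p))"
```

```text
[0.5447226  0.16120056 0.15      ] [-0.00036105 -0.00612075  0.02441701]
[0.54576423 0.17360019 0.20941812] [ 0.00157719 -0.01839463 -0.03500474]
[0.5455715  0.17718356 0.09441812] [ 0.00171371 -0.0220068   0.07999444]
```

The bar sits about 2 mm toward the spine relative to the handle's axis. I'll move back 1.5 mm while lowering.

>>> jog_arm --deltas '[{"jaw":0.05,"dp":[-0.0008,0,0],"rotation":[0,0,0]},{"jaw":0.05,"dp":[-0.0016,0,0],"rotation":[0,0,0]},{"jaw":0.05,"dp":[-0.0016,0,0.0008],"rotation":[0,0,0]},{"jaw":0.05,"dp":[-0.0016,0,0.0014],"rotation":[0,0,0]},{"jaw":0.05,"dp":[-0.0016,0,0.0018],"rotation":[0,0,0]},{"jaw":0.05,"dp":[-0.0016,0,0.0018],"rotation":[0,0,0]}]'

```text
time_s: 12.7
ee_pos: [0.5439, 0.155, 0.1725]
orientation: [3.139, 0.118, -0.001]
wrist_force: [0.6, 1.7, -2.8]
grip_width: 0.0196
```

```bash
python3 -c "
from h import *
st()"
```

```text
t 12.70 p [0.5439 0.155  0.1725] yaw 4.3 z [-7.e-04 -3.e-04 -1.e+00] F [ 0.57  1.68 -2.8 ] T [-0.107  0.063 -0.027] w 0.0196
```

>>> jog_arm --deltas '[{"jaw":0.05,"dp":[0,0,0.0005],"rotation":[0,0,0]},{"jaw":0.05,"dp":[0,0,0.001],"rotation":[0,0,0]},{"jaw":0.05,"dp":[0,0,0.001],"rotation":[0,0,0]}]'

```text
time_s: 12.95
ee_pos: [0.544, 0.155, 0.1717]
orientation: [3.139, 0.118, -0.0]
wrist_force: [-0.6, -0.0, -0.5]
grip_width: 0.0197
```

```bash
python3 -c "
from h import *
st()"
```

```text
t 12.95 p [0.544  0.155  0.1717] yaw 4.3 z [-3.e-04 -2.e-04 -1.e+00] F [-0.6 -0.  -0.5] T [-0.07   0.127 -0.022] w 0.0197
```

The weight is almost fully on the bar. I'll ease the grip, then open slowly so it doesn't swing.

>>> jog_arm --deltas '[{"jaw":0.05,"dp":[0,0,0.0002],"rotation":[0,0,0]},{"jaw":0.05,"dp":[0,0,0.0002],"rotation":[0,0,0]},{"jaw":0.05,"dp":[0,0,0.0002],"rotation":[0,0,0]}]' --force 3

```text
time_s: 13.2
ee_pos: [0.544, 0.155, 0.1716]
orientation: [3.139, 0.118, -0.0]
wrist_force: [-0.8, -0.5, 0.1]
grip_width: 0.0199
```

>>> jog_arm --deltas '[{"jaw":0.22,"dp":[0,0,0],"rotation":[0,0,0]},{"jaw":0.225,"dp":[0,0,0],"rotation":[0,0,0]},{"jaw":0.23,"dp":[0,0,0],"rotation":[0,0,0]},{"jaw":0.235,"dp":[0,0,0],"rotation":[0,0,0]},{"jaw":0.24,"dp":[0,0,0],"rotation":[0,0,0]},{"jaw":0.25,"dp":[0,0,0],"rotation":[0,0,0]},{"jaw":0.26,"dp":[0,0,0],"rotation":[0,0,0]},{"jaw":0.27,"dp":[0,0,0],"rotation":[0,0,0]},{"jaw":0.28,"dp":[0,0,0],"rotation":[0,0,0]},{"jaw":0.3,"dp":[0,0,0],"rotation":[0,0,0]}]'

```text
time_s: 14.03
ee_pos: [0.544, 0.155, 0.1717]
orientation: [3.139, 0.118, -0.0]
wrist_force: [0.1, 0.0, -0.4]
grip_width: 0.0273
```

```bash
python3 -c "
from h import *
st()
b=grab_frame('side')['color'];w=grab_frame('wrist')['color']
cv2.imwrite('pics/m11.png',np.hstack([crop(w,230,150,390,290,3)[:400,:400],crop(b,190,120,270,200,5)]))"
```

```text
t 14.03 p [0.544  0.155  0.1717] yaw 4.3 z [-2.e-04 -2.e-04 -1.e+00] F [ 0.09  0.02 -0.39] T [-0.129  0.046  0.037] w 0.0273
```

View pics/m11.png

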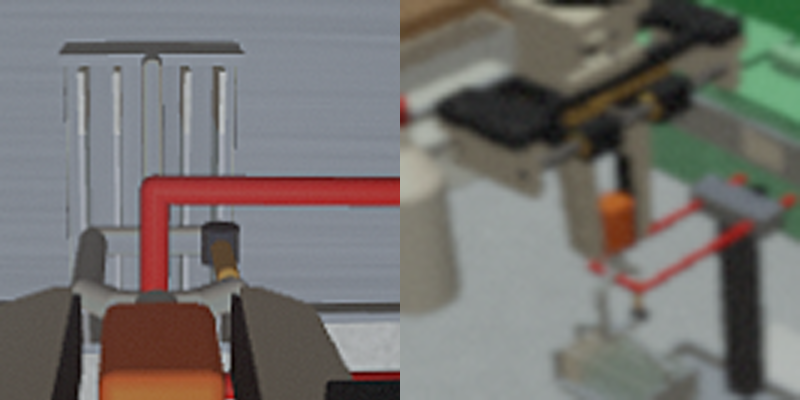

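The carrier hangs free with a lean of about 1–2°. I'll open wider and retreat upward.

>>> jog_arm --deltas '[{"jaw":0.35,"dp":[0,0,0],"rotation":[0,0,0]},{"jaw":0.4,"dp":[0,0,0],"rotation":[0,0,0]},{"jaw":0.5,"dp":[0,0,0],"rotation":[0,0,0]},{"jaw":0.55,"dp":[0,0,0],"rotation":[0,0,0]},{"jaw":0.6,"dp":[0,0,0],"rotation":[0,0,0]},{"jaw":0.6,"dp":[0,0,0],"rotation":[0,0,0]}]'

```text
time_s: 14.63
ee_pos: [0.544, 0.155, 0.1716]
orientation: [3.139, 0.118, -0.0]
wrist_force: [-0.5, 0.1, 0.5]
grip_width: 0.0552
```

```bash
python3 -c "
from h import *
st()
b=grab_frame('side')['color'];w=grab_frame('wrist')['color']
cv2.imwrite('pics/m12.png',np.hstack([crop(w,230,150,390,290,3)[:400,:400],crop(b,190,120,270,200,5)]))"
```

```text
t 14.63 p [0.544  0.155  0.1716] yaw 4.3 z [-2.e-04 -2.e-04 -1.e+00] F [-0.47  0.05  0.49] T [-0.026  0.043  0.039] w 0.0552
```

View pics/m12.png

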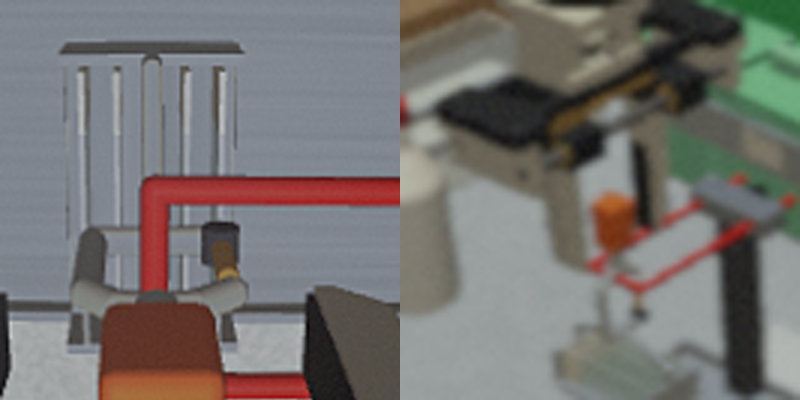

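It hangs still: the basket is in the same place as in the last picture, and the fingers are clear. I'll retreat upward.

>>> jog_arm --deltas '[{"jaw":0.6,"dp":[0,0,-0.008],"rotation":[0,0,0]},{"jaw":0.6,"dp":[0,0,-0.02],"rotation":[0,0,0]},{"jaw":0.6,"dp":[0,0,-0.035],"rotation":[0,0,0]},{"jaw":0.6,"dp":[0,0,-0.05],"rotation":[0,0,0]},{"jaw":0.6,"dp":[0,0,-0.065],"rotation":[0,0,0]},{"jaw":0.6,"dp":[0,0,-0.08],"rotation":[0,0,0]},{"jaw":0.6,"dp":[0,0,-0.095],"rotation":[0,0,0]},{"jaw":0.6,"dp":[0,0,-0.108],"rotation":[0,0,0]},{"jaw":0.6,"dp":[0,0,-0.115],"rotation":[0,0,0]},{"jaw":0.6,"dp":[0,0,-0.118],"rotation":[0,0,0]}]'

```text
time_s: 15.57
ee_pos: [0.5443, 0.1551, 0.2912]
orientation: [-3.139, -0.118, -0.002]
wrist_force: [0.4, -0.1, -0.1]
grip_width: 0.0559
```

>>> jog_arm --deltas '[{"jaw":0.6,"dp":[0,0,0],"rotation":[0,0,0]},{"jaw":0.6,"dp":[0,0,0],"rotation":[0,0,0]},{"jaw":0.6,"dp":[0,0,0],"rotation":[0,0,0]},{"jaw":0.6,"dp":[0,0,0],"rotation":[0,0,0]},{"jaw":0.6,"dp":[0,0,0],"rotation":[0,0,0]},{"jaw":0.6,"dp":[0,0,0],"rotation":[0,0,0]}]'

```text
time_s: 16.07
ee_pos: [0.5442, 0.1551, 0.2908]
orientation: [-3.139, -0.118, -0.001]
wrist_force: [-0.7, -0.3, -0.1]
grip_width: 0.0559
```

```bash
python3 -c "
from h import *
st()
b=grab_frame('side')['color'];w=grab_frame('wrist')['color'];a=grab_frame('scene')['color']
b2=grab_frame('side')['color']; print(np.abs(b2.astype(int)-b).mean())
cv2.imwrite('pics/m13.png',np.hstack([crop(w,230,130,390,290,3)[:400,:400],crop(b,190,120,270,200,5)]));cv2.imwrite('pics/s13.png',a)"
```

```text
t 16.07 p [0.5442 0.1551 0.2908] yaw 4.3 z [ 7.e-04  1.e-04 -1.e+00] F [-0.73 -0.26 -0.05] T [-0.066 -0.029 -0.017] w 0.0559
1.5709126984126984
```

View pics/m13.png

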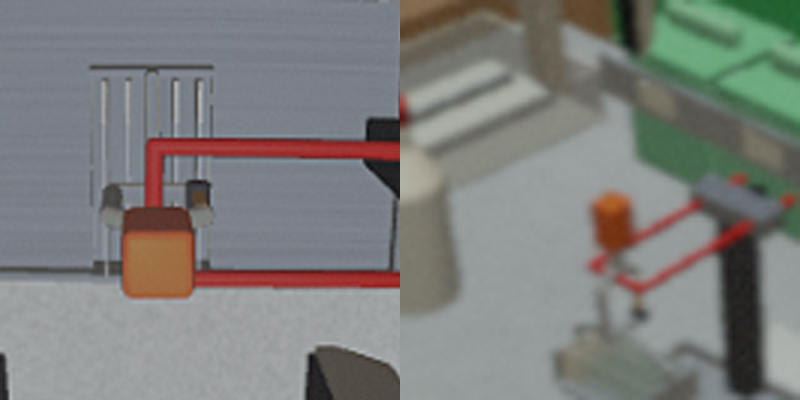

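View pics/s13.png

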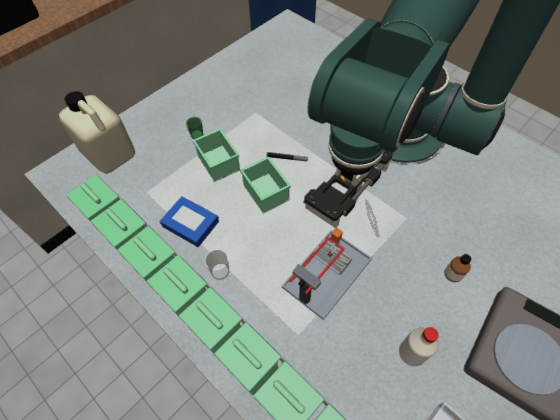

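The carrier hangs upright on the cross bar with the gate shut, side view about (312,160) and scene (337,238). It matches the previous pictures, and every bystander is where it started. I'm handing in.

```bash
python3 -c "
from h import *
print(robot.finish_job())"
```

```text
the job is handed in; nothing more can be done
None
```

The carrier is hanging by its snap hook on the cross bar of the eye, with the gate shut, and I handed the job in at about 16.3 s.

- **Lift:** I gripped the orange handle (fingers at 19.7 mm on the 20 mm block), lifted it straight out of the dish and carried it upright to the stand.
- **Clip:** I felt first contact with the tool at x ≈ 0.5245 m. Pushing in about 20 mm took roughly 5–10 N until the gate snapped shut behind the bar. I then lowered the carrier until the bar took its weight, and let go slowly.
- **Last checks:** The pictures show the bar inside the hook, the gate shut and the carrier still after the arm moved away. The gripper is well clear with no force reading above noise, and the other things look unmoved in the scene view.
- **Small deviations:** The carrier leans about 1–2°, judged by eye. The gate gave at about 20 mm of travel, slightly under the stated 22–27 mm, which is within how closely I could tell the first touch.

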